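# Sort the welding-table leftovers and snap the hardware tub shut

## Robot

A 6-joint arm with a two-finger parallel gripper is mounted at the origin on the work surface. World frame = base frame: x ahead of the robot, y to its left, z up, the work surface at z = 0. Lengths are in mm, angles in degrees, forces in N, time in s.
With the tool pointing down it reaches from about 350 to 850 mm from the base axis. Payload 8.1 kg.
Tool frame: the origin (TCP) lies midway between the tips of the shut fingers; the grasp point (between the pads) lies 19 mm behind it (hold_point_z is the distance from the TCP to the grasp point, in mm); z points along the fingers, y is the direction in which the jaws open and shut (so a half turn about z gives the same grasp; the last joint's range is limited). The gripper opens to 85 mm and grips with 20 to 120 N. Pads are 22 mm wide; open, the fingers measure 114 mm over their backs; the gripper's body (76 mm by 85 mm) begins 54 mm behind the grasp point. The pads swing forward as they close: fully open they stand 13 mm farther back than shut.
Start: joints at [-77.487, 7.471, 85.268, -0, 87.261, -4.893], TCP at [179.509, -572.522, 231.292] pointing down, gripper open.
Joint ranges: [-169.43, 169.43], [-51.17, 129.36], [1.28, 143.12], [-76.62, 256.62], [0, 156.53], [-152.29, 152.29]. Speed limits (degrees/s): [136.94, 136.94, 159.86, 180, 180, 180].

## Interface

Orientations are given as [roll, pitch, yaw] about the fixed x, y, z axes, in that order (R = Rz(yaw) Ry(pitch) Rx(roll)).
In Python, from bench import sense, snapshot, camera_params, hand_in, hold_point_z gives the robot as it stands.
- The arm moves only by the tool servo_tool, never from a script. Its argument "motion" is a list of rows, each a list of 7 numbers: the finger opening in mm, from 0 to 85.4, then the shift along the tool's x, y, z in mm, then the turn, a rotation vector about the tool's x, y, z in rad. A call has 1 to 10 rows; each row shifts and turns the pose as measured when the row begins, along the tool's axes as they then stand; what a row does not reach is not made up. A row lasts 1/10 s, in which the tool goes at most 50 mm and 8.59 degrees, less where a joint would pass 70% of its speed; a pose out of reach is approached as far as the arm can. A call with a gripper value outside its range is refused whole. The fingers move at their own pace and stop on an object; "force" is the grip in N (left out, the last holds). Time passes only in rows, so rows that do not move let the fingers close. It gives the time, the measured TCP pose, the force and the opening at its end, in the units of the state.
- sense(): the state, without advancing time (a new reading comes with each control period).
- snapshot(name): name is "side" or "top"; returns the picture (400x640x3 uint8, blue, green, red); there is no depth.
- camera_params(name): a dict with "fx", "fy", "cx", "cy" (pixels), "R" (3x3) and "t" (3): a world point X has camera coordinates R X + t. Camera axes: x right, y down, z forward; pixel columns grow to the right and rows downward; lengths in mm; the calibration is good to about 2 mm. A picture is of the moment at which its call begins. camera_params takes no time and is no camera call.
- hand_in(): hands the job in, once; it reports no verdict.
The state is a dict: "time": time; "joint_pos": joint angles; "qd": joint speeds; "joint_efforts": joint torques, N m; "tool_pos": TCP position; "tcp_rot": TCP orientation; "ft_force": force on the tool from outside, world axes, zero at the start; "wrist_torque": the same for the moment, N m; "finger_gap": finger opening in mm.
Only numpy, scipy, OpenCV 4.12 (cv2) and the standard library are available. Lean on these libraries where they do the work, as an engineer would, in place of code of your own. Each camera call takes 0.05 s, during which the arm holds its last target. There are 200 camera calls.

## Task

Clear the leftovers off the welding table: put both big hex nuts side by side in the grey hardware tub and then snap its orange lid fully home, put the brass air coupling in the blue stacking bin, and put the square-tube offcut in the red scrap tray. Leave the spray can and the freshly tacked tube corner standing where they are.

Things in the scene. Friction and masses are not known exactly. Their poses are not given: they have to be found in the camera images.
- nut_a: Bright steel M24 hex nut, 36 mm across flats, 41.6 mm across corners, 21 mm high, about 0.11 kg, lying flat on the table. Origin: centre of its underside; z up through the bore; its x axis is square to one pair of flats (other pairs at 60 degrees).
- nut_b: A second hex nut, the same in every way as nut_a; both go into the tub. There is room for the two side by side on the tub's floor, but not one on top of the other with the lid shut.
- coupling: Brass air-hose coupling, 64 mm long, 0.12 kg, lying on a flat of its hexagon. Origin: on its long axis, mid-hexagon, 12 mm above the table at the start. x along its axis: ribbed round sleeve (22 mm diameter) to x = +33 mm, threaded nipple (16 mm) to x = -31 mm. The hexagon (30 mm long, 24 across flats) has edges to the sides, so is 27.7 mm wide there. Goes in the blue bin.
- offcut: Light grey offcut of square steel tube, 30 x 30 mm outside, 3 mm wall, 80 mm long along its x axis, about 0.19 kg, lying on the table. Origin: its centre, 15 mm above the table at the start. It goes into the scrap tray.
- lid: Orange lid of the tub, right way up on the table, 0.07 kg. Origin: centre of its underside. Plate 112 (x) by 100 (y) mm, z = 6 to 10 mm; under it a round-edged plug ring, 100 by 88 mm; on top a pull rib along x to grip from above, 56 mm long, 14 wide, z = 10 to 30 mm. Fits either way round (half turn). Home: plate on the tub's rim, x axes aligned, its origin 39 mm above the tub's.
- tub: Grey open tub, fixed. Origin: centre of underside. Outside 110 (x) by 98 (y) by 45 mm high, walls and floor 3 mm; mouth 104 by 92, so the lid's plug has 2 mm play. Two orange sprung clips at y = +/-53 mm, 40 mm wide, 66 mm high: a lid pushed down between their sloping tops (about 12 N) spreads them and snaps under. Merely laid on, it stays about 10 mm too high.
- blue_bin: Blue stacking bin, fixed. Origin: centre of underside. Outside 124 (x) by 108 (y) mm, walls and floor 3 mm. Back wall (+x) 60 mm high, front lip (-x) 30 mm; sides 60 mm high behind x = -12 mm, sloping to 30 mm ahead of it. A few small brass fittings already lie at the back, from x = 35 mm on, up to 22 mm high; the floor in front of them is free.
- scrap_tray: Red sheet-steel tray, fixed to the table. Origin: centre of its underside. Outside 120 mm (x) by 116 mm (y) by 45 mm high, walls and floor 3 mm. Some plate and tube ends already lie at the back, from x = 33 mm on, up to 28 mm high; in front of them the floor is free.
- spray_can: Small green and white spray can, 52 mm diameter, 148 mm tall, standing upright. Origin: centre of its underside. Not to be knocked over or shifted.
- tacked_corner: Two bright 30 mm square tubes tacked together at right angles, with a red welding magnet in the angle: 110 by 110 mm overall, 30 mm high, 0.75 kg. Origin: centre of that square, at the underside. Not to be shifted.

How it is judged (in metres and radians):
On the way, in this order (a step that is already met when the one before it is completed fails the run):
1. both nuts are in the tub (x of nut_a in the frame of tub between -0.052 and 0.052 m and y of nut_a in the frame of tub between -0.046 and 0.046 m and z of nut_a in the frame of tub between -0.005 and 0.03 m and x of nut_b in the frame of tub between -0.052 and 0.052 m and y of nut_b in the frame of tub between -0.046 and 0.046 m and z of nut_b in the frame of tub between -0.005 and 0.03 m), for 0.2 s.
2. the lid is snapped home on the tub (horizontal distance between lid and tub below 0.006 m and angle between the x axis of lid and the x axis of tub, either way round below 0.08 rad and z of lid in the frame of tub below 0.042 m and angle between lid's own z axis and vertical below 0.06 rad), for 0.2 s.
At the end, for the whole second after the job is handed in: Both nuts lie in the tub (undersides below 30 mm); the lid is snapped home on it (within 6 mm and 0.08 rad, underside less than 42 mm above the tub's); the coupling is inside the blue bin, the offcut inside the scrap tray (centres within the walls, below 45 and 42 mm); all released, at rest (all of step 1 and all of step 2 and x of coupling in the frame of blue_bin between -0.061 and 0.061 m and y of coupling in the frame of blue_bin between -0.053 and 0.053 m and z of coupling in the frame of blue_bin between -0.005 and 0.045 m and x of offcut in the frame of scrap_tray between -0.059 and 0.059 m and y of offcut in the frame of scrap_tray between -0.057 and 0.057 m and z of offcut in the frame of scrap_tray between -0.005 and 0.042 m and linear speed of each of nut_a, nut_b, coupling, offcut, lid below 0.02 m/s); the robot touches nothing.
It fails at once if the spray can is knocked over or shifted by more than 20 mm (distance of spray_can from where it was at the start of the episode above 0.02 m or angle between spray_can's own z axis and vertical above 0.3 rad).
It fails at once if the tacked corner is shifted by more than 20 mm (distance of tacked_corner from where it was at the start of the episode above 0.02 m).
It also fails if it takes over 131 s, if anything falls off the work surface, if the arm or the gripper's body presses on something with over 40 N, if the wrist force passes 120 N, or if a joint passes its speed limit or range.

## Working session

There is one attempt and no reset: what is moved stays moved. The work goes in short steps, Python scripts to look and compute and a tool call to move; the robot and the scene stay as the last step left them, time stands still between calls to the robot, and variables do not carry over. Pictures are saved under pics/ and viewed, about 12 in all and at most 16, crops included, and the job is handed in when it is done.

Besides the shell and the picture viewer there is one more tool, called after "Request:" as name(argument=value, ...), one argument or row to a line, values as JSON. servo_tool: Moves the arm, as the interface text tells. Its arguments: {"type":"object","properties":{"motion":{"type":"array"},"force":{"type":"number"}},"required":["motion"]}

```bash
ls; mkdir -p pics; python3 - <<'E'
from bench import *
import cv2
for n in("top","side"):
    cv2.imwrite(f"pics/{n}0.png",snapshot(n)); print(n,camera_params(n))
print(sense(),hold_point_z)
E
```

```text
pics
top {'fx': 514.0461383949151, 'fy': 514.0461383949151, 'cx': 316.6771438506193, 'cy': 207.8842572623442, 'R': array([[-0.0142477 , -0.99961848, -0.02366216],
       [-0.99665506,  0.01610203, -0.08012127],
       [ 0.08047171,  0.02244147, -0.99650423]]), 't': array([  29.718379  ,  540.96550302, 1264.50315051])}
side {'fx': 403.69162377251286, 'fy': 403.69162377251286, 'cx': 323.50621447017187, 'cy': 201.41607821454326, 'R': array([[-0.90688582, -0.42127412,  0.00928561],
       [-0.32460314,  0.68438967, -0.65287332],
       [ 0.26868366, -0.5950957 , -0.75741019]]), 't': array([ 495.45974734,  203.36765305, 1042.67735816])}
{'time': 0.1, 'joint_pos': array([-7.74863424e+01,  7.51065928e+00,  8.53239402e+01,  1.08848902e-03,
        8.72607499e+01, -4.89435444e+00]), 'qd': array([-0.00599722, -0.06849229, -0.15875092,  0.10256853,  0.05470962,
       -0.09652338]), 'joint_efforts': array([ 1.78765324e-03, -5.70946276e+01, -5.01942945e+01, -9.59006093e-05,
        7.99911650e-03,  3.25895513e-06]), 'tool_pos': array([ 179.4120589 , -572.03010026,  230.34196193]), 'tcp_rot': array([-1.79905091e+02, -9.21827260e-03,  1.74079515e+01]), 'ft_force': array([-0.43567766, -0.33822271,  0.01806853]), 'wrist_torque': array([-0.018887  ,  0.00293975, -0.00462555]), 'finger_gap': 85.09990315325588} 18.700000000000003
```

View pics/top0.png

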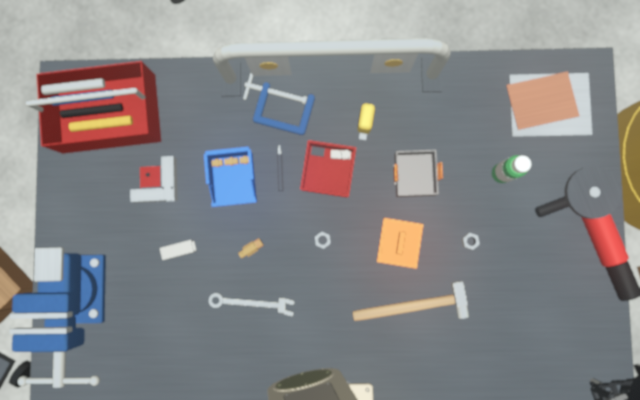

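View pics/side0.png

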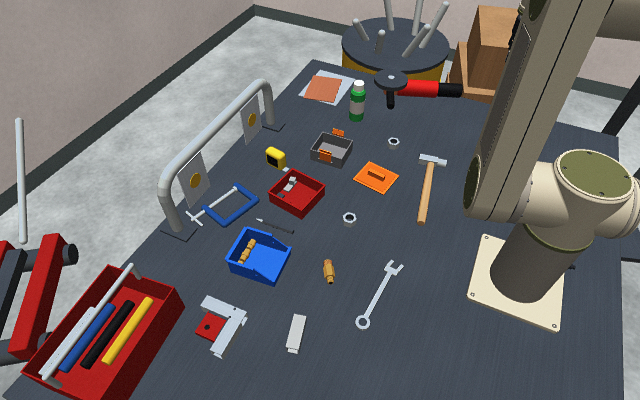

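```bash
cat > h.py <<'E'
import numpy as np, cv2
from bench import *
def w(u,v,z,n="top"):
    "pixel -> world point on plane z"
    c=camera_params(n); R,t=np.array(c["R"]),np.array(c["t"])
    d=R.T@[(u-c["cx"])/c["fx"],(v-c["cy"])/c["fy"],1]; o=-R.T@t
    return (o+d*(z-o[2])/d[2])[:2]
def p(X,n="top"):
    c=camera_params(n); q=np.array(c["R"])@X+c["t"]
    return np.array([c["fx"]*q[0]/q[2]+c["cx"],c["fy"]*q[1]/q[2]+c["cy"]])
def crop(im,u0,v0,W,H,s,name):
    k=cv2.resize(im[v0:v0+H,u0:u0+W],None,fx=s,fy=s,interpolation=cv2.INTER_CUBIC)
    for u in range(-(-u0//10)*10,u0+W,10):
        cv2.line(k,(int((u-u0+.5)*s),0),(int((u-u0+.5)*s),6),(0,255,255),1)
        if u%20==0: cv2.putText(k,str(u),(int((u-u0+.5)*s)-12,18),0,.4,(0,255,255),1)
    for v in range(-(-v0//10)*10,v0+H,10):
        cv2.line(k,(0,int((v-v0+.5)*s)),(6,int((v-v0+.5)*s)),(0,255,255),1)
        if v%20==0: cv2.putText(k,str(v),(8,int((v-v0+.5)*s)+4),0,.4,(0,255,255),1)
    cv2.imwrite("pics/"+name+".png",k)
E
python3 - <<'E'
from h import *
im=cv2.imread("pics/top0.png")
crop(im,125,135,155,130,5,"cl"); crop(im,295,135,160,118,5,"cm")
hsv=cv2.cvtColor(im,cv2.COLOR_BGR2HSV)
def rect(name,lo,hi,box,z):
    u0,v0,u1,v1=box
    m=cv2.inRange(hsv[v0:v1,u0:u1],lo,hi); 
    c=max(cv2.findContours(m,cv2.RETR_EXTERNAL,cv2.CHAIN_APPROX_NONE)[0],key=cv2.contourArea)
    P=np.array([w(a[0][0]+u0,a[0][1]+v0,z) for a in c],np.float32)
    print(name,cv2.minAreaRect(P),cv2.contourArea(c))
rect("lid",(5,100,100),(25,255,255),(370,210,430,275),8)
rect("coupling",(10,60,60),(35,255,255),(230,230,270,265),12)
rect("offcut",(0,0,140),(180,60,255),(150,230,205,265),25)
rect("nut_a",(0,0,110),(180,60,255),(308,225,338,255),15)
rect("nut_b",(0,0,110),(180,60,255),(456,226,486,256),15)
rect("blue",(100,100,60),(125,255,255),(195,140,265,215),30)
rect("red",(170,100,60),(180,255,255),(295,135,362,205),40)
rect("can",(0,0,200),(180,60,255),(505,145,545,185),145)
E
```

```text
lid ((451.9849853515625, -185.07003784179688), (101.6666488647461, 113.74424743652344), 79.7638168334961) 1765.5
coupling ((443.1241455078125, 190.4502716064453), (27.99419403076172, 65.3423843383789), 32.869693756103516) 215.5
offcut ((443.8719177246094, 370.2351379394531), (37.70024490356445, 94.05286407470703), 13.660597801208496) 501.5
nut_a ((462.34857177734375, 8.23297119140625), (72.76811981201172, 72.52749633789062), 89.1197509765625) 841.0
nut_b ((454.456787109375, -359.74951171875), (71.75997161865234, 73.50386810302734), 87.94661712646484) 841.0
blue ((623.9969482421875, 239.13497924804688), (144.89662170410156, 123.97136688232422), 4.8793768882751465) 2616.0
red ((641.0352172851562, 37.5849494934082), (47.048946380615234, 123.07333374023438), 89.33261108398438) 172.0
can ((624.4284057617188, -447.3327331542969), (33.5505256652832, 34.513275146484375), 87.4280014038086) 194.0
```

View pics/cl.png

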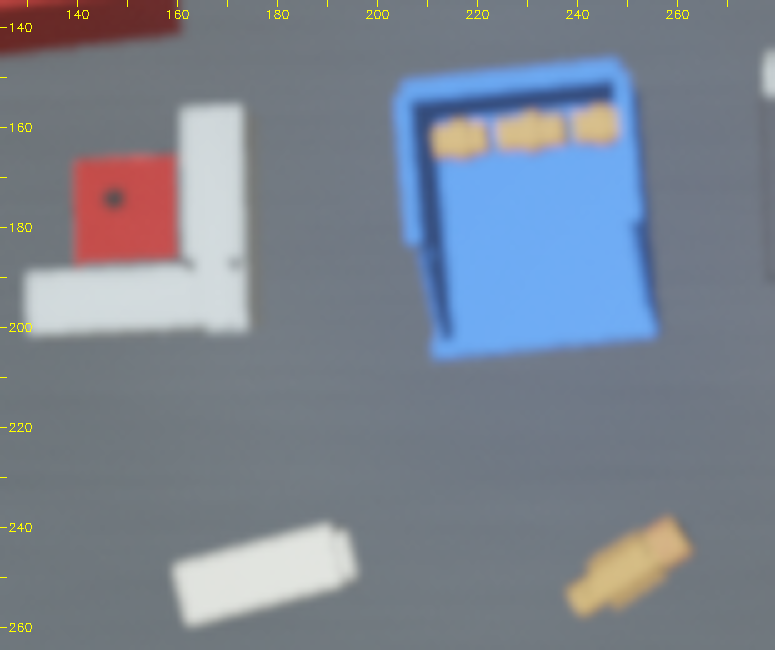

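View pics/cm.png

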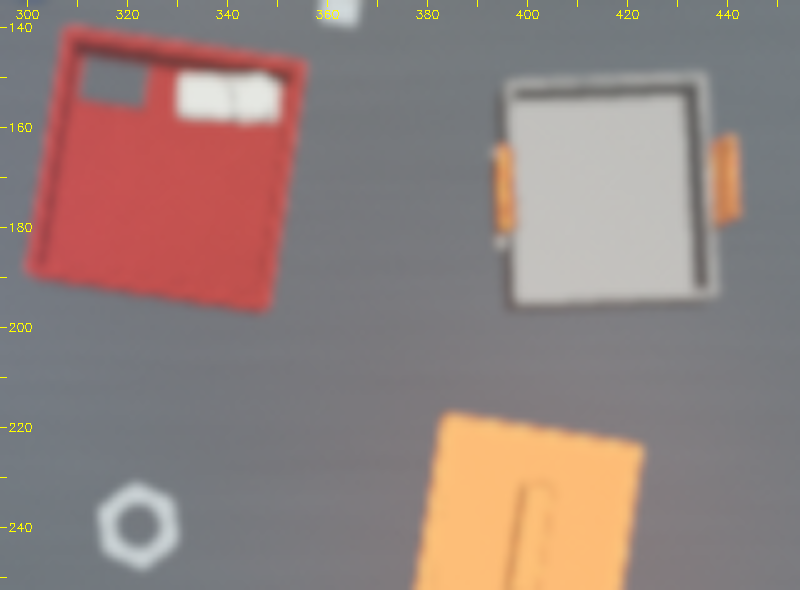

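```bash
cat >> h.py <<'E'
from scipy.spatial.transform import Rotation as Ro
def go(x,y,z,yaw):
    "turn (rad, tool z etc.) first, then shift in turned tool axes"
    s=sense(); R=Ro.from_euler("xyz",s["tcp_rot"],degrees=True); T=Ro.from_euler("xyz",[180,0,yaw],degrees=True)
    rv=(R.inv()*T).as_rotvec(); d=T.inv().apply(np.array([x,y,z])-s["tool_pos"])
    print("t",round(s["time"],1),"gap",round(s["finger_gap"],1),"pos",s["tool_pos"].round(1),s["tcp_rot"].round(1),"F",s["ft_force"].round(1))
    print("turn",rv.round(3),"deg",np.degrees(np.linalg.norm(rv)).round(1),"shift",d.round(1))
E
python3 - <<'E'
from h import *
im=cv2.imread("pics/top0.png")
def quad(name,P,u0,v0,z):
    W=np.array([w(a/5+u0-.5,b/5+v0-.5,z) for a,b in P])  # TL TR BR BL
    c=W.mean(0); ax=(W[0]-W[3]+W[1]-W[2])/2; ay=(W[0]-W[1]+W[3]-W[2])/2
    print(name,c.round(1),"x len",np.hypot(*ax).round(1),"yaw",np.degrees(np.arctan2(ax[1],ax[0])).round(1),"y len",np.hypot(*ay).round(1),"yaw",(np.degrees(np.arctan2(ay[1],ay[0]))-90).round(1))
quad("tub",[(508,80),(708,74),(718,296),(512,304)],295,135,45)
quad("tray",[(68,28),(305,65),(270,312),(27,275)],295,135,45)
quad("offcut",[(175,562),(330,522),(345,586),(190,627)],125,135,30)
for q,n in([(432,358),"binFL"],[(655,336),"binFR"]): print(n,w(q[0]/5+124.5,q[1]/5+134.5,30).round(1))
for q,n in([(397,85),"binBL"],[(628,62),"binBR"]): print(n,w(q[0]/5+124.5,q[1]/5+134.5,60).round(1))
g=cv2.cvtColor(im,cv2.COLOR_BGR2GRAY)
big=[]
for n,u,v in(("a",322.5,240),("b",471,241)):
    u0,v0=int(u)-15,int(v)-15
    k=cv2.resize(g[v0:v0+30,u0:u0+30],None,fx=10,fy=10,interpolation=cv2.INTER_CUBIC)
    m=cv2.threshold(k,0,255,cv2.THRESH_BINARY+cv2.THRESH_OTSU)[1]
    c=max(cv2.findContours(m,cv2.RETR_EXTERNAL,cv2.CHAIN_APPROX_NONE)[0],key=cv2.contourArea)
    P=np.array([w((a[0][0]+.5)/10-.5+u0,(a[0][1]+.5)/10-.5+v0,21) for a in c],np.float32)
    h=cv2.convexHull(P)[:,0]; M=cv2.moments(cv2.convexHull(P)); ce=np.array([M["m10"],M["m01"]])/M["m00"]
    wd=[]
    for f in range(0,180,1):
        pr=P@[np.cos(np.radians(f)),np.sin(np.radians(f))]; wd.append(np.ptp(pr))
    wd=np.array(wd); f=np.argmin(wd[:60]+wd[60:120]+wd[120:]); print(n,ce.round(1),"flat normal",f,"mod60 widths",wd[[f,f+60,f+120]].round(1),"max",wd.max().round(1))
    big.append(cv2.cvtColor(k,cv2.COLOR_GRAY2BGR))
go(454,-360,100,0)
E
```

```text
tub [ 623.8 -226.6] x len 110.7 yaw 0.1 y len 99.6 yaw 1.0
tray [637.   -8.3] x len 124.7 yaw -9.6 y len 120.1 yaw -9.9
offcut [442.9 371.5] x len 33.0 yaw 13.6 y len 79.8 yaw 13.8
binFL [549.5 285.8]
binFR [558.7 173.9]
binBL [682.1 296.5]
binBR [691.4 182.3]
a [461.7   8.8] flat normal 35 mod60 widths [40.2 40.1 40.1] max 43.4
b [ 453.6 -359.2] flat normal 40 mod60 widths [40.1 39.7 40.2] max 43.4
t 0.1 gap 85.1 pos [ 179.4 -572.   230.3] [-179.9   -0.    17.4] F [-0.4 -0.3  0. ]
turn [-0.002  0.     0.304] deg 17.4 shift [ 274.6 -212.   130.3]
```

Request:
servo_tool(
  motion=[
    [60, 0, 0, 0, -0.002, 0, 0.13],
    [60, 34, -18, 14, 0, 0, 0],
    [60, 34, -18, 14, 0, 0, 0],
    [60, 34, -18, 14, 0, 0, 0],
    [60, 34, -18, 14, 0, 0, 0],
    [60, 34, -18, 14, 0, 0, 0],
    [60, 34, -18, 14, 0, 0, 0],
    [60, 34, -18, 14, 0, 0, 0],
    [60, 34, -18, 14, 0, 0, 0],
    [60, 34, -18, 14, 0, 0, 0],
  ],
  force=60,
)

```text
time: 1.1
tool_pos: [458.3, -356.2, 97.2]
tcp_rot: [-180.0, 0.2, 9.1]
ft_force: [0.5, -1.1, -0.0]
finger_gap: 59.8
```

```bash
python3 -c "
from h import *
go(453.6,-359.2,40,10)"
```

```text
t 1.1 gap 59.8 pos [ 458.3 -356.2   97.2] [-180.     0.2    9.1] F [ 0.5 -1.1 -0. ]
turn [-0.     0.003 -0.016] deg 0.9 shift [-5.1  2.1 57.2]
```

Request:
servo_tool(
  motion=[
    [60, -2, 1, 19, 0, 0.003, -0.016],
    [60, -2, 1, 19, 0, 0, 0],
    [60, -1, 0, 19, 0, 0, 0],
    [60, 0, 0, 0, 0, 0, 0],
  ],
)

```text
time: 1.5
tool_pos: [456.3, -351.5, 34.0]
tcp_rot: [-179.6, 0.1, 10.5]
ft_force: [-0.4, 1.2, -0.3]
finger_gap: 60.2
```

```bash
python3 -c "
from h import *
s=snapshot('side');t=snapshot('top')
c=p([454,-359,10],'side').round();print(c,p([454,-359,21]),p([454,-359,21],'side'))
u,v=map(int,c);crop(s,u-40,v-30,80,60,5,'n1s');crop(t,440,210,60,60,5,'n1t')
a=cv2.imread('pics/n1s.png');b=cv2.imread('pics/n1t.png');cv2.imwrite('pics/n1.png',np.hstack([a,b]))
go(453.6,-359.2,2,10)"
```

```text
[393. 144.] [470.89089744 240.62539022] [393.18838941 141.14401232]
t 1.6 gap 60.3 pos [ 457.9 -353.2   37.2] [-179.8   -0.    10.5] F [-0.3 -0.2  1.1]
turn [-0.003 -0.001  0.009] deg 0.6 shift [-5.3  5.2 35.2]
```

View pics/n1.png

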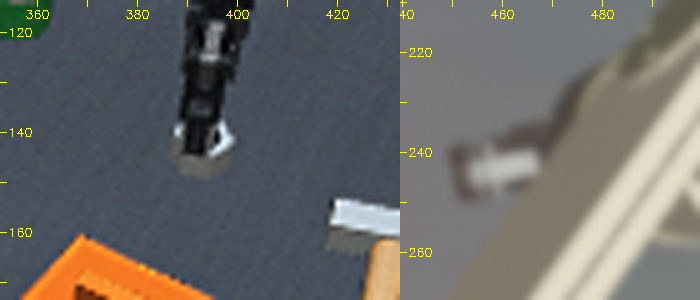

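Request:
servo_tool(
  motion=[
    [60, -3, 3, 10, 0, 0, 0.009],
    [60, -2, 2, 10, 0, 0, 0],
    [60, 0, 0, 0, 0, 0, 0],
    [60, 0, 0, 0, 0, 0, 0],
  ],
)

```text
time: 2.0
tool_pos: [455.1, -362.0, 19.3]
tcp_rot: [179.9, -0.2, 9.9]
ft_force: [0.3, 0.2, 0.0]
finger_gap: 59.9
```

```bash
python3 -c "
from h import *
go(453.6,-359.2,2,10)"
```

```text
t 2.0 gap 59.9 pos [ 455.1 -362.    19.3] [179.9  -0.2   9.9] F [0.3 0.2 0. ]
turn [ 0.002 -0.004 -0.002] deg 0.3 shift [-1.  -3.1 17.3]
```

Request:
servo_tool(
  motion=[
    [60, -1, -2, 8, 0, 0, 0],
    [60, 0, 0, 8, 0, 0, 0],
    [60, 0, 0, 0, 0, 0, 0],
    [25, 0, 0, 0, 0, 0, 0],
    [25, 0, 0, 0, 0, 0, 0],
    [25, 0, 0, 0, 0, 0, 0],
    [25, 0, 0, 0, 0, 0, 0],
    [25, 0, 0, 0, 0, 0, 0],
  ],
)

```text
time: 2.8
tool_pos: [454.3, -360.5, 3.0]
tcp_rot: [179.8, -0.3, 9.9]
ft_force: [0.3, -0.5, -0.8]
finger_gap: 34.4
```

```bash
python3 -c "
from h import *
go(623.8,-226.6,130,1)"
```

```text
t 2.8 gap 34.4 pos [ 454.3 -360.5    3. ] [179.8  -0.3   9.9] F [ 0.3 -0.5 -0.8]
turn [ 0.003 -0.005  0.155] deg 8.9 shift [ 171.8 -130.9 -127. ]
```

Request:
servo_tool(
  motion=[
    [25, 0, 0, -15, 0, 0, 0],
    [25, 0, 0, -30, 0, 0, 0],
    [25, 0, 0, -35, 0, 0, 0],
    [25, 0, 0, -30, 0, 0, 0.08],
    [25, 0, 0, -17, 0, 0, 0.075],
    [25, 35, -25, 0, 0, 0, 0],
    [25, 45, -30, 0, 0, 0, 0],
    [25, 45, -30, 0, 0, 0, 0],
    [25, 45, -30, 0, 0, 0, 0],
    [25, 26, -16, 0, 0, 0, 0],
  ],
)

```text
time: 3.8
tool_pos: [642.8, -233.5, 148.1]
tcp_rot: [179.6, -0.7, 0.1]
ft_force: [-0.6, -0.3, -1.0]
finger_gap: 34.9
```

```bash
python3 -c "
from h import *
go(648.8,-226.6,30,1)
s=snapshot('side');t=snapshot('top')
cv2.imwrite('pics/t1.png',np.hstack([cv2.resize(k[90:210],None,fx=2.2,fy=2.2) if 0 else cv2.resize(k,None,fx=4,fy=4,interpolation=cv2.INTER_CUBIC) for k in (s[80:200,280:380],t[130:250,360:460])]))"
```

```text
t 3.8 gap 34.9 pos [ 642.8 -233.5  148.1] [ 1.796e+02 -7.000e-01  1.000e-01] F [-0.6 -0.3 -1. ]
turn [ 0.007 -0.012 -0.016] deg 1.2 shift [  6.1  -6.8 118.1]
```

View pics/t1.png

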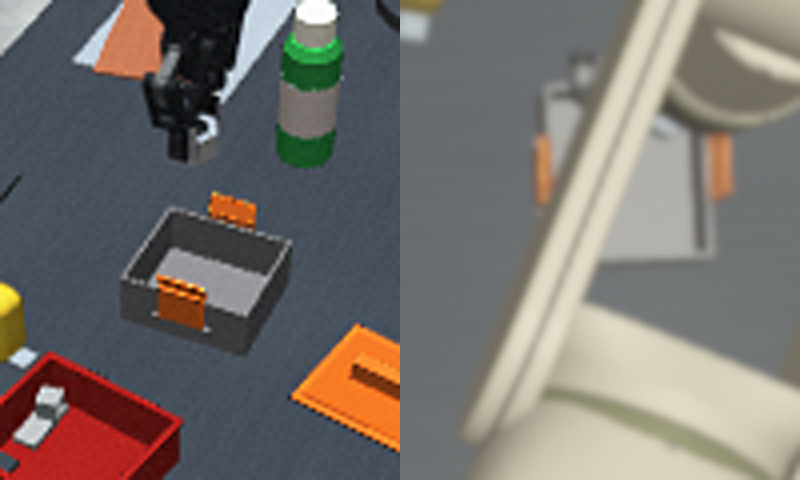

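Request:
servo_tool(
  motion=[
    [25, 3, -3, 25, 0.007, -0.012, -0.016],
    [25, 3, -3, 30, 0, 0, 0],
    [25, 0, 0, 25, 0, 0, 0],
    [25, 0, 0, 0, 0, 0, 0],
    [25, 0, 0, 0, 0, 0, 0],
  ],
)

```text
time: 4.4
tool_pos: [652.0, -227.3, 73.0]
tcp_rot: [179.8, -0.3, 1.3]
ft_force: [0.2, 0.2, -0.1]
finger_gap: 34.6
```

```bash
python3 -c "
from h import *
go(648.8,-226.6,7,1)
for a,b in ((170,209),(290,240),(243,310),(122,275)):
  print(w(280+a/4,80+b/4,45,'side').round(1))
for x,y in ((55,-49),(-55,-49),(-55,49),(55,49)): print((p([623.8+x,-226.6+y,45],'side')-[280,80])*4)
s=snapshot('side');crop(s,290,80,100,75,6,'t2')"
```

```text
t 4.4 gap 34.6 pos [ 652.  -227.3   73. ] [179.8  -0.3   1.3] F [ 0.2  0.2 -0.1]
turn [ 0.003 -0.005  0.006] deg 0.5 shift [-3.2 -0.8 66. ]
[ 676.7 -271.8]
[ 571.  -278.5]
[ 572.7 -184.8]
[ 676.8 -180.6]
[169.71874738 205.64509368]
[291.15689241 242.90198623]
[243.93578318 317.20092835]
[118.11210594 276.57484032]
```

View pics/t2.png

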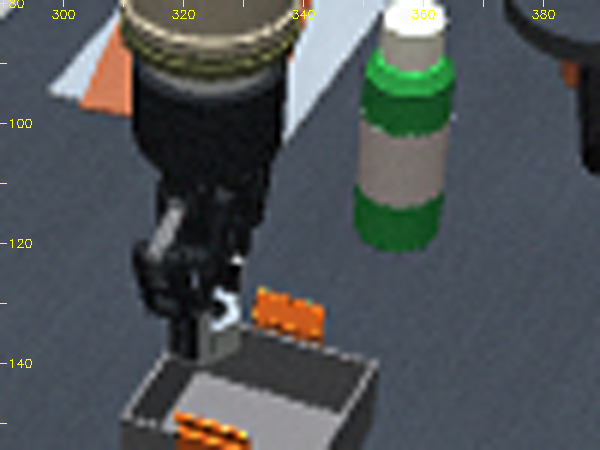

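Request:
servo_tool(
  motion=[
    [25, -3, 0, 15, 0, 0, 0],
    [25, 0, 0, 15, 0, 0, 0],
    [25, 0, 0, 15, 0, 0, 0],
    [25, 0, 0, 12, 0, 0, 0],
    [25, 0, 0, 7, 0, 0, 0],
    [25, 0, 0, 0, 0, 0, 0],
  ],
)

```text
time: 5.05
tool_pos: [650.6, -229.0, 7.8]
tcp_rot: [179.7, -0.5, 1.3]
ft_force: [-0.1, 2.1, 0.1]
finger_gap: 34.9
```

```bash
python3 -c "
from h import *
go(648.8,-227,7,1.5)"
```

```text
t 5.0 gap 34.9 pos [ 650.6 -229.     7.8] [179.7  -0.5   1.3] F [-0.1  2.1  0.1]
turn [ 0.005 -0.009 -0.004] deg 0.6 shift [-1.8 -2.1  0.8]
```

Request:
servo_tool(
  motion=[
    [50, 0, 0, 0, 0, 0, 0],
    [50, 0, 0, 0, 0, 0, 0],
    [50, 0, 0, 0, 0, 0, 0],
    [50, 0, 0, -15, 0, 0, 0],
    [50, 0, 0, -30, 0, 0, 0],
    [50, 0, 0, -40, 0, 0, 0],
    [50, 0, 0, -30, 0, 0, 0],
    [60, 0, 0, 0, 0, 0, -0.06],
  ],
)

```text
time: 5.85
tool_pos: [650.9, -229.5, 134.0]
tcp_rot: [179.5, -0.7, 4.7]
ft_force: [0.5, -0.2, 0.6]
finger_gap: 59.8
```

```bash
python3 -c "
from h import *
go(461.7,8.8,60,5)"
```

```text
t 5.8 gap 59.8 pos [ 650.9 -229.5  134. ] [179.5  -0.7   4.7] F [ 0.5 -0.2  0.6]
turn [ 0.008 -0.013 -0.005] deg 0.9 shift [-167.7 -253.9   74. ]
```

Request:
servo_tool(
  motion=[
    [60, -16, -25, 0, 0.008, -0.013, -0.005],
    [60, -21, -32, 0, 0, 0, 0],
    [60, -22, -33, 0, 0, 0, 0],
    [60, -22, -33, 0, 0, 0, 0],
    [60, -22, -33, 5, 0, 0, 0],
    [60, -22, -33, 10, 0, 0, 0],
    [60, -22, -33, 20, 0, 0, 0],
    [60, -20, -30, 20, 0, 0, 0],
    [60, 0, 0, 19, 0, 0, 0],
    [60, 0, 0, 0, 0, 0, 0],
  ],
)

```text
time: 6.85
tool_pos: [466.7, 10.2, 75.3]
tcp_rot: [179.3, -1.9, 5.0]
ft_force: [1.0, 0.5, 1.0]
finger_gap: 60.0
```

```bash
python3 -c "
from h import *
go(461.7,8.8,20,5)"
```

```text
t 6.8 gap 60.0 pos [466.7  10.2  75.3] [179.3  -1.9   5. ] F [1.  0.5 1. ]
turn [ 0.012 -0.033 -0.   ] deg 2.0 shift [-5.1  0.9 55.3]
```

Request:
servo_tool(
  motion=[
    [60, -3, 0, 18, 0.01, -0.03, 0],
    [60, -2, 1, 18, 0, 0, 0],
    [60, 0, 0, 19, 0, 0, 0],
    [60, 0, 0, 0, 0, 0, 0],
    [60, 0, 0, 0, 0, 0, 0],
  ],
)

```text
time: 7.35
tool_pos: [470.6, 6.3, 29.4]
tcp_rot: [179.7, -0.9, 4.9]
ft_force: [0.3, -0.7, -0.2]
finger_gap: 59.8
```

```bash
python3 -c "
from h import *
go(461.7,8.8,2,5)"
```

```text
t 7.3 gap 59.8 pos [470.6   6.3  29.4] [179.7  -0.9   4.9] F [ 0.3 -0.7 -0.2]
turn [ 0.005 -0.015 -0.002] deg 0.9 shift [-8.6 -3.3 27.4]
```

Request:
servo_tool(
  motion=[
    [60, -4, -2, 4, 0.005, -0.015, 0],
    [60, -4, -1, 4, 0, 0, 0],
    [60, 0, 0, 0, 0, 0, 0],
    [60, 0, 0, 0, 0, 0, 0],
  ],
)

```text
time: 7.75
tool_pos: [465.1, 8.0, 25.2]
tcp_rot: [180.0, -0.3, 4.9]
ft_force: [0.5, -0.3, -0.1]
finger_gap: 59.9
```

```bash
python3 -c "
from h import *
go(461.7,8.8,2,5)"
```

```text
t 7.8 gap 59.9 pos [465.1   8.   25.2] [180.   -0.3   4.9] F [ 0.5 -0.3 -0.1]
turn [ 0.    -0.005 -0.002] deg 0.3 shift [-3.3 -1.  23.2]
```

Request:
servo_tool(
  motion=[
    [60, -2, -1, 8, 0, 0, 0],
    [60, -1, 0, 8, 0, 0, 0],
    [60, 0, 0, 6, 0, 0, 0],
    [60, 0, 0, 0, 0, 0, 0],
    [25, 0, 0, 0, 0, 0, 0],
    [25, 0, 0, 0, 0, 0, 0],
    [25, 0, 0, 0, 0, 0, 0],
    [25, 0, 0, 0, 0, 0, 0],
    [25, 0, 0, 0, 0, 0, 0],
  ],
)

```text
time: 8.65
tool_pos: [461.7, 8.9, 1.4]
tcp_rot: [180.0, -0.3, 4.9]
ft_force: [-0.1, -0.2, -0.6]
finger_gap: 34.9
```

```bash
python3 -c "
from h import *
go(598,-227.5,130,1.5)"
```

```text
t 8.7 gap 34.9 pos [461.7   8.9   1.4] [180.   -0.3   4.9] F [-0.1 -0.2 -0.6]
turn [ 0.    -0.005  0.059] deg 3.4 shift [ 130.   239.9 -128.6]
```

Request:
servo_tool(
  motion=[
    [25, 0, 0, -15, 0, 0, 0],
    [25, 0, 0, -35, 0, 0, 0],
    [25, 0, 0, -40, 0, 0, 0],
    [25, 0, 0, -30, 0, -0.005, 0.059],
    [25, 15, 28, 0, 0, 0, 0],
    [25, 23, 42, 0, 0, 0, 0],
    [25, 23, 42, 0, 0, 0, 0],
    [25, 23, 42, 0, 0, 0, 0],
    [25, 23, 42, 0, 0, 0, 0],
    [25, 22, 40, 0, 0, 0, 0],
  ],
)

```text
time: 9.65
tool_pos: [598.2, -226.7, 125.6]
tcp_rot: [-180.0, 0.0, 1.8]
ft_force: [1.1, -0.2, -0.1]
finger_gap: 34.5
```

```bash
python3 -c "
from h import *
go(598,-227.5,70,1.5)"
```

```text
t 9.7 gap 34.5 pos [ 598.2 -226.7  125.6] [-180.     0.     1.8] F [ 1.1 -0.2 -0.1]
turn [-0.001  0.001  0.006] deg 0.3 shift [-0.2  0.8 55.6]
```

Request:
servo_tool(
  motion=[
    [25, 0, 0, 15, 0, 0, 0],
    [25, 0, 0, 25, 0, 0, 0],
    [25, 0, 0, 15, 0, 0, 0],
    [25, 0, 0, 0, 0, 0, 0],
    [25, 0, 0, 0, 0, 0, 0],
  ],
)

```text
time: 10.15
tool_pos: [599.3, -232.7, 67.0]
tcp_rot: [-180.0, 0.1, 1.5]
ft_force: [0.2, 0.4, -0.4]
finger_gap: 34.6
```

```bash
python3 -c "
from h import *
go(598,-227.5,7,1.5)
s=snapshot('side');crop(s,290,95,100,75,6,'t3'); print(p([649,-228,24],'side'),p([598,-227,24],'side'))"
```

```text
t 10.2 gap 34.6 pos [ 599.3 -232.7   67. ] [-1.8e+02  1.0e-01  1.5e+00] F [ 0.2  0.4 -0.4]
turn [-0.     0.001 -0.   ] deg 0.1 shift [-1.2 -5.2 60. ]
[324.46335774 147.26726995] [338.48699414 151.95201931]
```

View pics/t3.png

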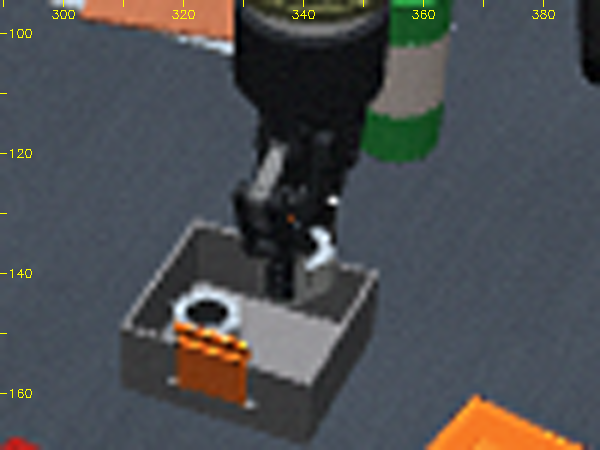

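Request:
servo_tool(
  motion=[
    [25, -1, -5, 15, 0, 0, 0],
    [25, 0, 0, 15, 0, 0, 0],
    [25, 0, 0, 13, 0, 0, 0],
    [25, 0, 0, 10, 0, 0, 0],
    [25, 0, 0, 6, 0, 0, 0],
    [25, 0, 0, 0, 0, 0, 0],
  ],
)

```text
time: 10.8
tool_pos: [599.5, -226.9, 5.8]
tcp_rot: [179.9, -0.1, 1.6]
ft_force: [-0.5, -2.9, -0.2]
finger_gap: 34.7
```

```bash
python3 -c "
from h import *
go(598,-227.5,6,1.5)"
```

```text
t 10.8 gap 34.7 pos [ 599.5 -226.9    5.8] [ 1.799e+02 -1.000e-01  1.600e+00] F [-0.5 -2.9 -0.2]
turn [ 0.002 -0.002  0.002] deg 0.2 shift [-1.5  0.6 -0.2]
```

Release, rise, turn towards the lid's yaw (-10.2°).

Request:
servo_tool(
  motion=[
    [50, 0, 0, 0, 0, 0, 0],
    [50, 0, 0, 0, 0, 0, 0],
    [50, 0, 0, 0, 0, 0, 0],
    [50, 0, 0, -15, 0, 0, 0],
    [50, 0, 0, -30, 0, 0, 0],
    [50, 0, 0, -40, 0, 0, 0],
    [50, 0, 0, -30, 0, 0, 0],
    [50, 0, 0, 0, 0, 0, 0.1],
    [50, 0, 0, 0, 0, 0, 0.1],
    [50, 0, 0, 0, 0, 0, 0],
  ],
)

```text
time: 11.8
tool_pos: [601.9, -226.7, 136.7]
tcp_rot: [179.9, -0.7, -10.2]
ft_force: [0.2, -1.4, -0.2]
finger_gap: 50.3
```

```bash
python3 -c "
from h import *
go(452,-185,60,-10.2)
for q in ((360,0),): pass
im=cv2.imread('pics/side0.png');crop(im,345,150,65,50,9,'ls');im=cv2.imread('pics/top0.png');crop(im,372,212,60,60,10,'lt')
a=cv2.imread('pics/ls.png');b=cv2.imread('pics/lt.png')
cv2.imwrite('pics/l.png',cv2.resize(np.hstack([a,b[:450]]),None,fx=.68,fy=.68))" ; 
```

```text
t 11.8 gap 50.3 pos [ 601.9 -226.7  136.7] [179.9  -0.7 -10.2] F [ 0.2 -1.4 -0.2]
turn [ 0.003 -0.012  0.   ] deg 0.7 shift [-154.9  -14.5   76.7]
```

View pics/lt.png

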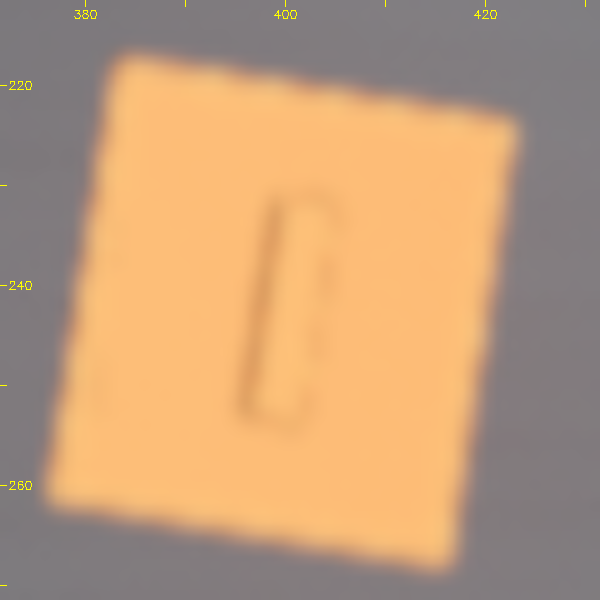

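Request:
servo_tool(
  motion=[
    [50, -20, -2, 0, 0, -0.012, 0],
    [50, -30, -3, 0, 0, 0, 0],
    [50, -35, -3, 5, 0, 0, 0],
    [50, -35, -3, 20, 0, 0, 0],
    [50, -30, -3, 25, 0, 0, 0],
    [50, -5, 0, 20, 0, 0, 0],
    [50, 0, 0, 0, 0, 0, 0],
    [50, 0, 0, 0, 0, 0, 0],
  ],
)

```text
time: 12.6
tool_pos: [447.5, -184.5, 69.0]
tcp_rot: [179.8, -0.3, -8.7]
ft_force: [0.1, -0.5, 0.4]
finger_gap: 49.9
```

```bash
python3 -c "
from h import *
W=np.array([w(a/10+371.5,b/10+211.5,10) for a,b in [(112,55),(520,118),(452,572),(47,507)]])
print(W.mean(0),np.hypot(*(W[0]-W[1])),np.hypot(*(W[0]-W[3])))
for i,j in((0,3),(1,2)):
  d=W[i]-W[j];print(np.degrees(np.arctan2(d[1],d[0])))
for i,j in((0,1),(3,2)):
  d=W[i]-W[j];print(np.degrees(np.arctan2(d[1],d[0]))-90)
go(*W.mean(0),14,-10)"
```

```text
[ 451.49942303 -184.98104289] 103.12503671574775 114.42317869048001
-9.540650287628555
-10.21813939355217
-9.73054178316859
-9.889582332191821
t 12.6 gap 49.9 pos [ 447.5 -184.5   69. ] [179.8  -0.3  -8.7] F [ 0.1 -0.5  0.4]
turn [ 0.003 -0.005  0.022] deg 1.3 shift [ 4.1 -0.2 55. ]
```

Request:
servo_tool(
  motion=[
    [50, 2, 0, 14, 0, 0, 0.02],
    [50, 2, 0, 14, 0, 0, 0],
    [50, 0, 0, 5, 0, 0, 0],
    [50, 0, 0, 0, 0, 0, 0],
    [50, 0, 0, 0, 0, 0, 0],
  ],
)

```text
time: 13.1
tool_pos: [456.0, -186.8, 36.3]
tcp_rot: [179.8, -0.5, -9.8]
ft_force: [-0.6, -0.2, 0.2]
finger_gap: 49.9
```

```bash
python3 -c "
from h import *
go(451.5,-185,13,-9.9)"
```

```text
t 13.1 gap 49.9 pos [ 456.  -186.8   36.3] [179.8  -0.5  -9.8] F [-0.6 -0.2  0.2]
turn [ 0.004 -0.009  0.001] deg 0.6 shift [-4.8 -1.  23.3]
```

Request:
servo_tool(
  motion=[
    [50, -4, -1, 8, 0.003, -0.006, 0],
    [50, 0, 0, 6, 0, 0, 0],
    [50, 0, 0, 0, 0, 0, 0],
    [50, 0, 0, 0, 0, 0, 0],
  ],
)

```text
time: 13.5
tool_pos: [452.4, -185.3, 21.6]
tcp_rot: [179.9, -0.2, -9.8]
ft_force: [-0.3, -1.1, 0.2]
finger_gap: 50.1
```

```bash
python3 -c "
from h import *
go(451.5,-185,13,-9.9)"
```

```text
t 13.5 gap 50.1 pos [ 452.4 -185.3   21.6] [179.9  -0.2  -9.8] F [-0.3 -1.1  0.2]
turn [ 0.001 -0.003  0.001] deg 0.2 shift [-0.9 -0.1  8.6]
```

Request:
servo_tool(
  motion=[
    [50, -1, 0, 5, 0, 0, 0],
    [50, 0, 0, 3, 0, 0, 0],
    [50, 0, 0, 0, 0, 0, 0],
    [5, 0, 0, 0, 0, 0, 0],
    [5, 0, 0, 0, 0, 0, 0],
    [5, 0, 0, 0, 0, 0, 0],
    [5, 0, 0, 0, 0, 0, 0],
    [5, 0, 0, 0, 0, 0, 0],
    [5, 0, 0, 0, 0, 0, 0],
  ],
  force=100,
)

```text
time: 14.4
tool_pos: [451.9, -185.5, 13.9]
tcp_rot: [179.9, -0.3, -9.8]
ft_force: [1.1, -0.6, -0.4]
finger_gap: 11.1
```

```bash
python3 -c "
from h import *
go(624,-227.5,140,1.5)"
```

```text
t 14.4 gap 11.1 pos [ 451.9 -185.5   13.9] [179.9  -0.3  -9.8] F [ 1.1 -0.6 -0.4]
turn [ 0.002 -0.004 -0.198] deg 11.3 shift [ 170.9   46.5 -126.1]
```

Request:
servo_tool(
  motion=[
    [5, 0, 0, -15, 0, 0, 0],
    [5, 0, 0, -35, 0, 0, 0],
    [5, 0, 0, -40, 0, 0, 0],
    [5, 0, 0, -30, 0, 0, -0.1],
    [5, 0, 0, 0, 0, 0, -0.098],
    [5, 25, 7, 0, 0, 0, 0],
    [5, 38, 10, 0, 0, 0, 0],
    [5, 38, 10, 0, 0, 0, 0],
    [5, 38, 10, 0, 0, 0, 0],
    [5, 28, 8, 0, 0, 0, 0],
  ],
)

```text
time: 15.4
tool_pos: [621.2, -224.2, 137.2]
tcp_rot: [179.9, -0.1, 1.9]
ft_force: [-0.1, 0.3, -1.2]
finger_gap: 11.4
```

Request:
servo_tool(
  motion=[
    [5, 0, 0, 0, 0, 0, 0],
    [5, 0, 0, 0, 0, 0, 0],
  ],
)

```text
time: 15.6
tool_pos: [623.4, -224.4, 135.0]
tcp_rot: [180.0, 0.0, 2.0]
ft_force: [-0.5, 0.2, -0.6]
finger_gap: 11.5
```

```bash
python3 -c "
from h import *
go(624,-227.5,80,1.5)"
```

```text
t 15.6 gap 11.5 pos [ 623.4 -224.4  135. ] [180.   0.   2.] F [-0.5  0.2 -0.6]
turn [0.    0.    0.008] deg 0.5 shift [ 0.5  3.1 55. ]
```

Request:
servo_tool(
  motion=[
    [5, 0, 3, 20, 0, 0, 0.006],
    [5, 0, 0, 20, 0, 0, 0],
    [5, 0, 0, 8, 0, 0, 0],
    [5, 0, 0, 0, 0, 0, 0],
    [5, 0, 0, 0, 0, 0, 0],
  ],
)

```text
time: 16.1
tool_pos: [620.7, -226.9, 87.1]
tcp_rot: [180.0, 0.1, 1.6]
ft_force: [-0.1, -0.1, -1.5]
finger_gap: 11.4
```

```bash
python3 -c "
from h import *
go(624,-227.5,80,1.5)
s=snapshot('side');crop(s,295,110,75,60,10,'p1');crop(snapshot('top'),380,135,75,75,6,'p1t')"
```

```text
t 16.1 gap 11.4 pos [ 620.7 -226.9   87.1] [1.8e+02 1.0e-01 1.6e+00] F [-0.1 -0.1 -1.5]
turn [0.    0.001 0.002] deg 0.1 shift [3.3 0.7 7.1]
```

View pics/p1.png

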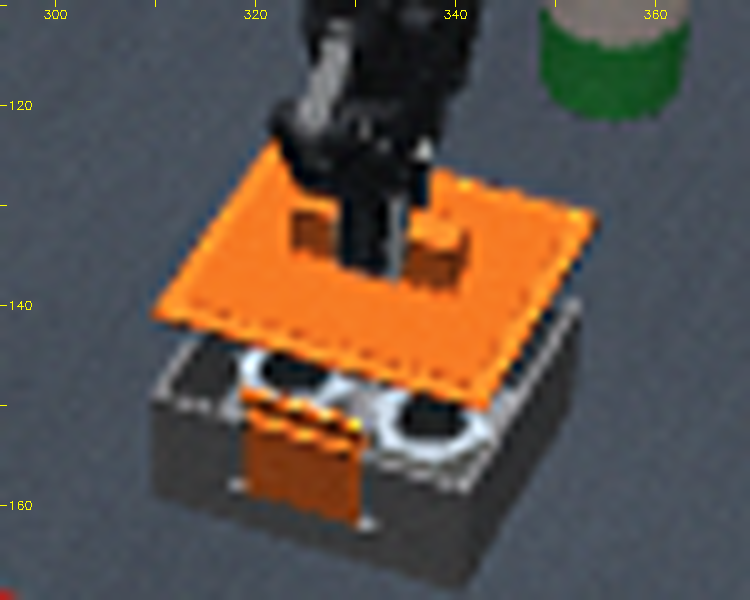

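```bash
python3 -c "
from h import *
L=[w(a/10+294.5,b/10+109.5,83.2,'side') for a,b in((155,315),(488,408),(597,215))]
T=[w(a/10+294.5,b/10+109.5,45,'side') for a,b in((157,398),(465,487),(578,303))]
for Q in(L,T):
  d=np.array(Q[0])-Q[1]; e=np.array(Q[1])-Q[2]
  print(((Q[0]+Q[2])/2).round(1),np.hypot(*d).round(1),np.degrees(np.arctan2(d[1],d[0])).round(1),np.hypot(*e).round(1),(np.degrees(np.arctan2(e[1],e[0]))-90).round(1))
"
```

```text
[ 621.4 -226.8] 111.3 2.7 99.9 2.5
[ 624.3 -228.5] 105.9 2.4 97.0 0.7
```

View pics/p1t.png

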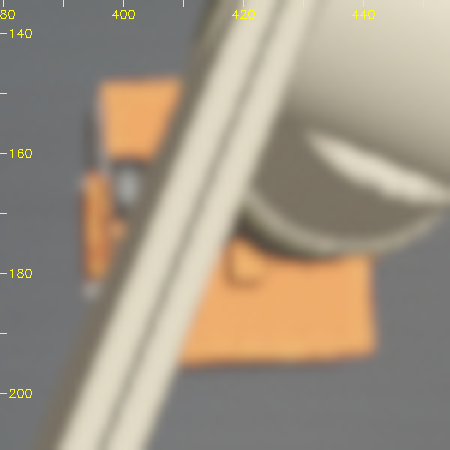

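Request:
servo_tool(
  motion=[
    [5, 3, 1, 0, 0, 0, 0.002],
    [5, 0, 0, 0, 0, 0, 0],
    [5, 0, 0, 0, 0, 0, 0],
  ],
)

```text
time: 16.5
tool_pos: [625.8, -228.7, 90.3]
tcp_rot: [179.9, -0.2, 1.5]
ft_force: [-0.7, -0.5, 0.0]
finger_gap: 11.7
```

```bash
python3 -c "
from h import *
go(624,-228,64,1.4)"
```

```text
t 16.5 gap 11.7 pos [ 625.8 -228.7   90.3] [179.9  -0.2   1.5] F [-0.7 -0.5  0. ]
turn [ 0.002 -0.004  0.002] deg 0.3 shift [-1.8 -0.7 26.3]
```

Request:
servo_tool(
  motion=[
    [5, -1.5, -0.5, 6, 0, 0, 0],
    [5, 0, 0, 6, 0, 0, 0],
    [5, 0, 0, 0, 0, 0, 0],
    [5, 0, 0, 0, 0, 0, 0],
  ],
)

```text
time: 16.9
tool_pos: [624.4, -228.2, 77.4]
tcp_rot: [179.9, -0.2, 1.5]
ft_force: [-0.3, 0.6, -1.2]
finger_gap: 11.5
```

```bash
python3 -c "
from h import *
go(624,-228,64,1.4)"
```

```text
t 16.9 gap 11.5 pos [ 624.4 -228.2   77.4] [179.9  -0.2   1.5] F [-0.3  0.6 -1.2]
turn [ 0.002 -0.004  0.002] deg 0.3 shift [-0.4 -0.2 13.4]
```

Request:
servo_tool(
  motion=[
    [5, 0, 0, 5, 0, 0, 0],
    [5, 0, 0, 5, 0, 0, 0],
    [5, 0, 0, 2, 0, 0, 0],
    [5, 0, 0, 0, 0, 0, 0],
  ],
)

```text
time: 17.3
tool_pos: [624.5, -228.0, 64.3]
tcp_rot: [179.9, -0.2, 1.5]
ft_force: [-0.9, 0.9, 2.2]
finger_gap: 11.4
```

```bash
python3 -c "
from h import *
go(624,-228,53,1.4)"
```

```text
t 17.3 gap 11.4 pos [ 624.5 -228.    64.3] [179.9  -0.2   1.5] F [-0.9  0.9  2.2]
turn [ 0.002 -0.004  0.002] deg 0.3 shift [-0.5 -0.  11.3]
```

Light contact at the clips as expected. Push gently.

Request:
servo_tool(
  motion=[
    [5, 0, 0, 3, 0, 0, 0],
    [5, 0, 0, 3, 0, 0, 0],
    [5, 0, 0, 3, 0, 0, 0],
    [5, 0, 0, 0, 0, 0, 0],
  ],
)

```text
time: 17.7
tool_pos: [626.6, -229.7, 60.6]
tcp_rot: [179.7, -0.5, 1.5]
ft_force: [-1.2, 1.9, -2.1]
finger_gap: 11.7
```

```bash
python3 -c "
from h import *
go(624,-228,53,1.4)"
```

```text
t 17.7 gap 11.7 pos [ 626.6 -229.7   60.6] [179.7  -0.5   1.5] F [-1.2  1.9 -2.1]
turn [ 0.006 -0.008  0.002] deg 0.6 shift [-2.6 -1.8  7.6]
```

Request:
servo_tool(
  motion=[
    [5, -2, -1, 3, 0.004, -0.006, 0],
    [5, 0, 0, 3, 0, 0, 0],
    [5, 0, 0, 3, 0, 0, 0],
    [5, 0, 0, 0, 0, 0, 0],
  ],
)

```text
time: 18.1
tool_pos: [628.2, -229.8, 58.1]
tcp_rot: [179.7, -0.6, 1.5]
ft_force: [-0.7, 2.5, -1.8]
finger_gap: 11.4
```

```bash
python3 -c "
from h import *
go(624,-228,53,1.4)"
```

```text
t 18.1 gap 11.4 pos [ 628.2 -229.8   58.1] [179.7  -0.6   1.5] F [-0.7  2.5 -1.8]
turn [ 0.004 -0.01   0.002] deg 0.6 shift [-4.1 -1.9  5.1]
```

Request:
servo_tool(
  motion=[
    [5, -3, -1, 0, 0.003, -0.008, 0],
    [5, 0, 0, 0, 0, 0, 0],
    [5, 0, 0, 0, 0, 0, 0],
  ],
)

```text
time: 18.4
tool_pos: [625.9, -228.7, 58.3]
tcp_rot: [179.9, -0.2, 1.5]
ft_force: [-0.3, 1.2, 2.5]
finger_gap: 11.5
```

```bash
python3 -c "
from h import *
go(624,-228,53,1.4)
s=snapshot('side');crop(s,295,115,75,60,10,'p2')"
```

```text
t 18.4 gap 11.5 pos [ 625.9 -228.7   58.3] [179.9  -0.2   1.5] F [-0.3  1.2  2.5]
turn [ 0.001 -0.003  0.002] deg 0.2 shift [-1.9 -0.7  5.3]
```

View pics/p2.png

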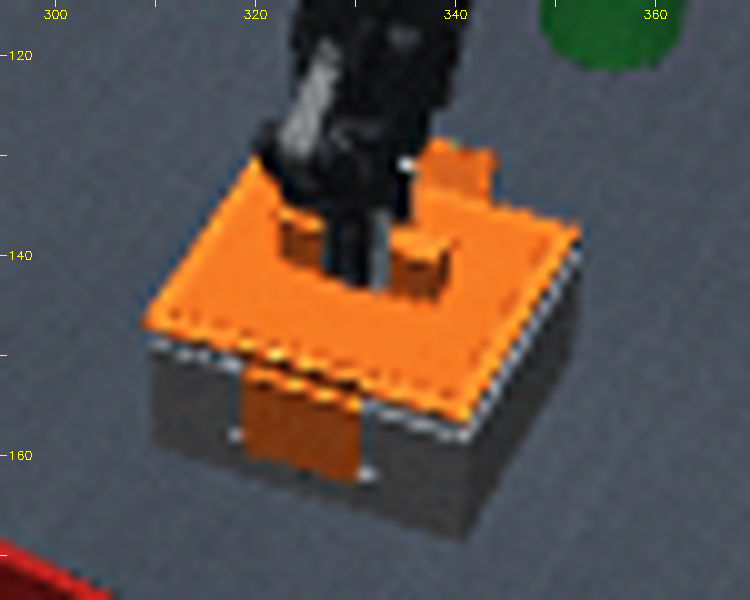

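Request:
servo_tool(
  motion=[
    [5, -1, 0, 5, 0, 0, 0],
    [5, 0, 0, 6, 0, 0, 0],
    [5, 0, 0, 6, 0, 0, 0],
    [5, 0, 0, 6, 0, 0, 0],
  ],
)

```text
time: 18.85
tool_pos: [625.5, -229.3, 52.6]
tcp_rot: [179.9, -0.2, 1.5]
ft_force: [-25.9, 12.4, 47.4]
finger_gap: 11.4
```

```bash
python3 -c "
from h import *
go(624,-228,53,1.4)"
```

```text
t 18.9 gap 11.4 pos [ 625.5 -229.3   52.6] [179.9  -0.2   1.5] F [-25.9  12.4  47.4]
turn [ 0.003 -0.003  0.002] deg 0.3 shift [-1.4 -1.4 -0.4]
```

Request:
servo_tool(
  motion=[
    [5, -1, -1, -2, 0, 0, 0],
    [40, 0, 0, 0, 0, 0, 0],
    [40, 0, 0, 0, 0, 0, 0],
    [40, 0, 0, -5, 0, 0, 0],
    [40, 0, 0, -30, 0, 0, 0],
    [40, 0, 0, -40, 0, 0, 0],
    [60, 0, 0, -30, 0, 0, 0],
    [60, -30, 0, 0, 0, 0, 0],
    [60, -40, 0, 0, 0, 0, 0],
    [60, -40, 0, 0, 0, 0, 0],
  ],
  force=60,
)

```text
time: 19.85
tool_pos: [513.1, -231.8, 162.4]
tcp_rot: [179.7, -0.1, 1.7]
ft_force: [-0.9, -0.6, 0.3]
finger_gap: 60.1
```

```bash
python3 -c "
from h import *
go(443,190.5,150,123)
s=snapshot('side');t=snapshot('top');crop(s,295,115,75,60,8,'p3s');crop(t,380,140,60,60,8,'p3t')
cv2.imwrite('pics/p3.png',cv2.resize(np.hstack([cv2.imread('pics/p3s.png'),cv2.imread('pics/p3t.png')]),None,fx=.74,fy=.74))"
```

```text
t 19.9 gap 60.1 pos [ 513.1 -231.8  162.4] [ 1.797e+02 -1.000e-01  1.700e+00] F [-0.9 -0.6  0.3]
turn [ 0.005  0.004 -2.117] deg 121.3 shift [392.4 171.2  12.4]
```

View pics/p3.png

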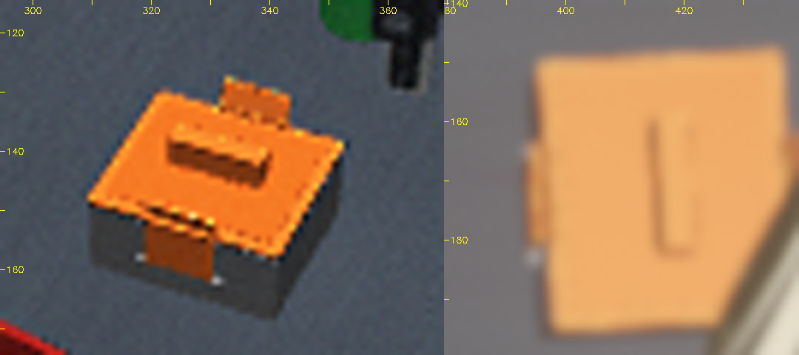

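Request:
servo_tool(
  motion=[
    [60, 0, 0, 0, 0.005, 0.004, -0.14],
    [60, 0, 0, 0, 0, 0, -0.14],
    [60, 0, 0, 0, 0, 0, -0.14],
    [60, 0, 0, 0, 0, 0, -0.14],
    [60, 0, 0, 0, 0, 0, -0.14],
    [60, 0, 0, 0, 0, 0, -0.14],
    [60, 0, 0, 0, 0, 0, -0.14],
    [60, 0, 0, 0, 0, 0, -0.14],
    [60, 0, 0, 0, 0, 0, -0.14],
    [60, 0, 0, 0, 0, 0, -0.14],
  ],
)

```text
time: 20.95
tool_pos: [512.9, -233.1, 166.7]
tcp_rot: [179.5, 0.0, 84.8]
ft_force: [0.5, 0.4, -0.4]
finger_gap: 60.0
```

Request:
servo_tool(
  motion=[
    [60, 0, 0, 0, 0, 0, -0.14],
    [60, 0, 0, 0, 0, 0, -0.14],
    [60, 0, 0, 0, 0, 0, -0.14],
    [60, 0, 0, 0, 0, 0, -0.14],
    [60, 0, 0, 0, 0, 0, -0.14],
    [60, 0, 0, 0, 0, 0, 0],
  ],
)

```text
time: 21.55
tool_pos: [516.8, -234.2, 170.5]
tcp_rot: [179.5, 0.6, 126.8]
ft_force: [0.3, -0.1, -0.1]
finger_gap: 60.2
```

```bash
python3 -c "
from h import *
go(443,190.5,150,123)
im=cv2.imread('pics/top0.png')
for n,a,b in(('nipple',583,597),('sleeve',676,540),('hexL',0,0)):
  print(n,w(a/5+124.5,b/5+134.5,12))
"
```

```text
t 21.6 gap 60.2 pos [ 516.8 -234.2  170.5] [179.5   0.6 126.8] F [ 0.3 -0.1 -0.1]
turn [0.008 0.01  0.066] deg 3.9 shift [396.4 169.5  20.5]
nipple [429.23061879 213.33676281]
sleeve [457.13644052 166.30861671]
hexL [739.70873619 513.923243  ]
```

Request:
servo_tool(
  motion=[
    [60, 20, 9, 0, 0.008, 0.01, 0.08],
    [60, 42, 18, 0, 0, 0, 0],
    [60, 42, 18, 2, 0, 0, 0],
    [60, 42, 18, 2, 0, 0, 0],
    [60, 42, 18, 2, 0, 0, 0],
    [60, 42, 18, 2, 0, 0, 0],
    [60, 42, 18, 2, 0, 0, 0],
    [60, 42, 18, 2, 0, 0, 0],
    [60, 42, 18, 2, 0, 0, 0],
    [60, 30, 13, 0, 0, 0, 0],
  ],
)

```text
time: 22.55
tool_pos: [464.1, 192.4, 160.6]
tcp_rot: [179.5, 0.4, 118.7]
ft_force: [0.4, -0.0, -0.0]
finger_gap: 60.0
```

Request:
servo_tool(
  motion=[
    [60, 0, 0, 30, 0, 0, 0],
    [60, 0, 0, 30, 0, 0, 0],
    [60, 0, 0, 0, 0, 0, 0],
  ],
)

```text
time: 22.85
tool_pos: [465.9, 199.3, 102.2]
tcp_rot: [179.1, 0.4, 118.3]
ft_force: [0.1, -1.1, -1.0]
finger_gap: 60.1
```

```bash
python3 -c "
from h import *
go(443,190.5,40,122)
"
```

```text
t 22.9 gap 60.1 pos [465.9 199.3 102.2] [179.1   0.4 118.3] F [ 0.1 -1.1 -1. ]
turn [ 0.016  0.007 -0.064] deg 3.8 shift [  4.7 -24.1  62.2]
```

Request:
servo_tool(
  motion=[
    [60, 2, -12, 20, 0.015, 0.007, -0.062],
    [60, 2, -12, 20, 0, 0, 0],
    [60, 0, 0, 20, 0, 0, 0],
    [60, 0, 0, 0, 0, 0, 0],
    [60, 0, 0, 0, 0, 0, 0],
  ],
)

```text
time: 23.35
tool_pos: [447.7, 191.3, 47.9]
tcp_rot: [179.6, 0.1, 121.1]
ft_force: [1.4, 0.4, 0.9]
finger_gap: 60.3
```

```bash
python3 -c "
from h import *
go(443,190.5,3,122)
"
```

```text
t 23.4 gap 60.3 pos [447.7 191.3  47.9] [1.796e+02 1.000e-01 1.211e+02] F [1.4 0.4 0.9]
turn [ 0.006  0.002 -0.015] deg 0.9 shift [ 1.8 -4.4 44.9]
```

Request:
servo_tool(
  motion=[
    [60, 1, -4, 14, 0.006, 0, -0.015],
    [60, 1, 0, 14, 0, 0, 0],
    [60, 0, 0, 0, 0, 0, 0],
    [60, 0, 0, 0, 0, 0, 0],
  ],
)

```text
time: 23.75
tool_pos: [446.4, 191.7, 21.8]
tcp_rot: [179.7, 0.2, 121.9]
ft_force: [-0.2, 0.2, 1.2]
finger_gap: 60.1
```

```bash
python3 -c "
from h import *
go(443,190.5,3,122)
"
```

```text
t 23.8 gap 60.1 pos [446.4 191.7  21.8] [179.7   0.2 121.9] F [-0.2  0.2  1.2]
turn [ 0.006  0.003 -0.001] deg 0.4 shift [ 0.8 -3.5 18.8]
```

Request:
servo_tool(
  motion=[
    [60, 1, -3, 8, 0, 0, 0],
    [60, 0, 0, 7, 0, 0, 0],
    [60, 0, 0, 3, 0, 0, 0],
    [60, 0, 0, 0, 0, 0, 0],
    [15, 0, 0, 0, 0, 0, 0],
    [15, 0, 0, 0, 0, 0, 0],
    [15, 0, 0, 0, 0, 0, 0],
    [15, 0, 0, 0, 0, 0, 0],
    [15, 0, 0, 0, 0, 0, 0],
    [15, 0, 0, -10, 0, 0, 0],
  ],
  force=60,
)

```text
time: 24.75
tool_pos: [442.2, 190.7, 11.9]
tcp_rot: [179.8, 0.2, 121.9]
ft_force: [0.9, -0.1, -1.4]
finger_gap: 24.8
```

Request:
servo_tool(
  motion=[
    [15, 0, 0, -35, 0, 0, 0],
    [15, 0, 0, -40, 0, 0, 0],
    [15, 0, 0, -40, 0, 0, 0],
    [15, 0, 0, 0, 0, 0, 0],
  ],
)

```text
time: 25.15
tool_pos: [440.8, 190.4, 133.1]
tcp_rot: [179.9, 0.1, 121.9]
ft_force: [1.4, 1.0, 0.0]
finger_gap: 25.1
```

```bash
python3 -c "
from h import *
y=np.radians(4.3)
b=np.array([620.4,234.6])+(-15)*np.array([np.cos(y),np.sin(y)]);print(b)
go(*b,130,94.3)
"
```

```text
[605.442223  233.4753191]
t 25.1 gap 25.1 pos [440.8 190.4 133.1] [1.799e+02 1.000e-01 1.219e+02] F [1.4 1.  0. ]
turn [0.003 0.002 0.482] deg 27.6 shift [ 30.6 167.4   3.1]
```

Request:
servo_tool(
  motion=[
    [15, 0, 0, 0, 0, 0, 0.12],
    [15, 0, 0, 0, 0, 0, 0.12],
    [15, 0, 0, 0, 0, 0, 0.12],
    [15, 0, 0, 0, 0, 0, 0.12],
    [15, 5, 27, 0, 0, 0, 0],
    [15, 7, 38, 0, 0, 0, 0],
    [15, 7, 38, 0, 0, 0, 0],
    [15, 7, 38, 0, 0, 0, 0],
    [15, 4, 25, 0, 0, 0, 0],
    [15, 0, 0, 0, 0, 0, 0],
  ],
)

```text
time: 26.15
tool_pos: [608.3, 230.8, 133.8]
tcp_rot: [179.8, 0.1, 93.3]
ft_force: [0.3, -0.2, -1.9]
finger_gap: 24.6
```

```bash
python3 -c "
from h import *
go(605.4,233.5,70,94.3)
"
```

```text
t 26.1 gap 24.6 pos [608.3 230.8 133.8] [1.798e+02 1.000e-01 9.330e+01] F [ 0.3 -0.2 -1.9]
turn [ 0.003  0.001 -0.018] deg 1.1 shift [ 2.9 -2.7 63.8]
```

Request:
servo_tool(
  motion=[
    [15, 2, -2, 20, 0, 0, -0.018],
    [15, 0, 0, 30, 0, 0, 0],
    [15, 0, 0, 20, 0, 0, 0],
    [15, 0, 0, 0, 0, 0, 0],
    [15, 0, 0, 0, 0, 0, 0],
  ],
)

```text
time: 26.65
tool_pos: [604.0, 232.2, 61.3]
tcp_rot: [180.0, 0.1, 94.3]
ft_force: [1.0, 0.3, -0.7]
finger_gap: 24.8
```

```bash
python3 -c "
from h import *
go(605.4,233.5,8,94.3)
s=snapshot('side');crop(s,205,200,110,85,7,'b1')
"
```

```text
t 26.6 gap 24.8 pos [604.  232.2  61.3] [1.80e+02 1.00e-01 9.43e+01] F [ 1.   0.3 -0.7]
turn [0.    0.002 0.   ] deg 0.1 shift [ 1.2  1.5 53.3]
```

View pics/b1.png

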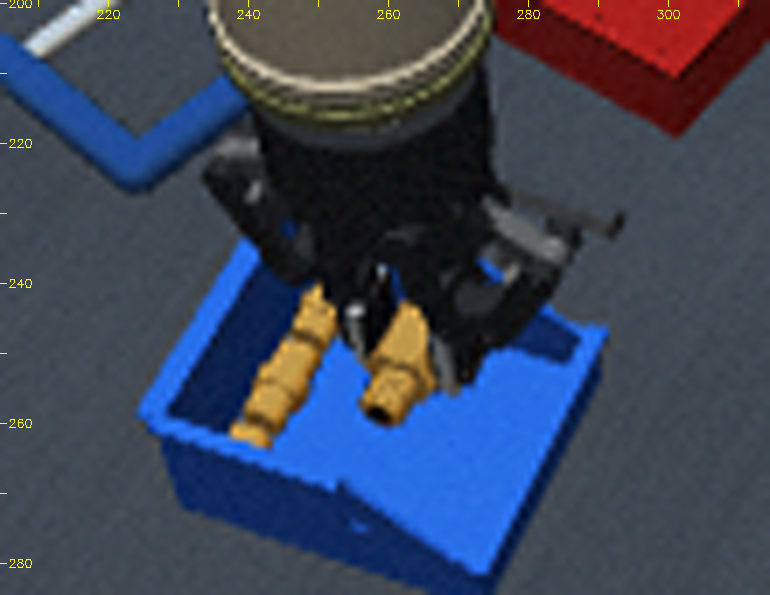

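Request:
servo_tool(
  motion=[
    [15, 0, 0, 15, 0, 0, 0],
    [15, 0, 0, 17, 0, 0, 0],
    [15, 0, 0, 12, 0, 0, 0],
    [15, 0, 0, 6, 0, 0, 0],
    [15, 0, 0, 2, 0, 0, 0],
    [15, 0, 0, 0, 0, 0, 0],
  ],
)

```text
time: 27.3
tool_pos: [605.3, 232.6, 7.7]
tcp_rot: [179.8, 0.0, 94.3]
ft_force: [-0.1, 0.5, -2.0]
finger_gap: 24.8
```

```bash
python3 -c "
from h import *
go(605.4,233.5,8,94.3)
"
```

```text
t 27.3 gap 24.8 pos [605.3 232.6   7.7] [179.8   0.   94.3] F [-0.1  0.5 -2. ]
turn [0.004 0.001 0.001] deg 0.2 shift [ 0.9  0.1 -0.3]
```

Request:
servo_tool(
  motion=[
    [42, 0, 0, 0, 0, 0, 0],
    [42, 0, 0, 0, 0, 0, 0],
    [42, 0, 0, 0, 0, 0, 0],
    [42, 0, 0, -15, 0, 0, 0],
    [42, 0, 0, -35, 0, 0, 0],
    [42, 0, 0, -40, 0, 0, 0],
    [55, 0, 0, -35, 0, 0, 0],
    [55, 0, 0, 0, 0, 0, -0.08],
    [55, 0, 0, 0, 0, 0, -0.08],
  ],
)

```text
time: 28.2
tool_pos: [607.2, 233.4, 148.0]
tcp_rot: [179.3, 0.1, 103.7]
ft_force: [-1.0, -0.3, -1.9]
finger_gap: 55.0
```

```bash
python3 -c "
from h import *
go(442.9,371.5,100,103.7)
"
```

```text
t 28.2 gap 55.0 pos [607.2 233.4 148. ] [1.793e+02 1.000e-01 1.037e+02] F [-1.  -0.3 -1.9]
turn [ 0.013  0.001 -0.   ] deg 0.7 shift [ 173.1 -126.9   48. ]
```

Request:
servo_tool(
  motion=[
    [60, 20, -15, 0, 0.013, 0, 0],
    [60, 30, -22, 0, 0, 0, 0],
    [60, 30, -22, 0, 0, 0, 0],
    [60, 30, -22, 0, 0, 0, 0],
    [60, 30, -22, 15, 0, 0, 0],
    [60, 30, -22, 20, 0, 0, 0],
    [60, 3, -2, 25, 0, 0, 0],
    [60, 0, 0, 25, 0, 0, 0],
    [60, 0, 0, 0, 0, 0, 0],
    [60, 0, 0, 0, 0, 0, 0],
  ],
)

```text
time: 29.2
tool_pos: [445.7, 380.8, 83.1]
tcp_rot: [178.4, -0.4, 103.8]
ft_force: [0.1, 0.2, 0.6]
finger_gap: 59.7
```

```bash
python3 -c "
from h import *
go(442.9,371.5,4,103.7)
"
```

```text
t 29.2 gap 59.7 pos [445.7 380.8  83.1] [178.4  -0.4 103.8] F [0.1 0.2 0.6]
turn [ 0.028 -0.007  0.002] deg 1.7 shift [-8.3 -4.9 79.1]
```

Request:
servo_tool(
  motion=[
    [60, -4, -2, 18, 0.027, -0.007, 0],
    [60, -4, -2, 18, 0, 0, 0],
    [60, 0, 0, 6, 0, 0, 0],
    [60, 0, 0, 0, 0, 0, 0],
    [60, 0, 0, 0, 0, 0, 0],
  ],
)

```text
time: 29.7
tool_pos: [451.0, 374.8, 51.3]
tcp_rot: [179.2, -0.3, 103.7]
ft_force: [0.3, 0.2, -0.0]
finger_gap: 59.7
```

```bash
python3 -c "
from h import *
go(442.9,371.5,4,103.7)
"
```

```text
t 29.7 gap 59.7 pos [451.  374.8  51.3] [179.2  -0.3 103.7] F [ 0.3  0.2 -0. ]
turn [ 0.013 -0.004 -0.   ] deg 0.8 shift [-1.3 -8.6 47.3]
```

Request:
servo_tool(
  motion=[
    [60, -1, -4, 7, 0.013, -0.004, 0],
    [60, 0, -4, 5, 0, 0, 0],
    [60, 0, 0, 0, 0, 0, 0],
    [60, 0, 0, 0, 0, 0, 0],
  ],
)

```text
time: 30.1
tool_pos: [444.4, 373.0, 41.3]
tcp_rot: [179.8, -0.1, 103.7]
ft_force: [-0.5, -0.2, -0.1]
finger_gap: 60.1
```

```bash
python3 -c "
from h import *
go(442.9,371.5,4,103.7)
"
```

```text
t 30.1 gap 60.1 pos [444.4 373.   41.3] [ 1.798e+02 -1.000e-01  1.037e+02] F [-0.5 -0.2 -0.1]
turn [ 0.003 -0.002 -0.001] deg 0.2 shift [-1.1 -1.8 37.3]
```

Request:
servo_tool(
  motion=[
    [60, -1, -1.5, 12, 0, 0, 0],
    [60, 0, 0, 13, 0, 0, 0],
    [60, 0, 0, 8, 0, 0, 0],
    [60, 0, 0, 3, 0, 0, 0],
    [60, 0, 0, 0, 0, 0, 0],
    [15, 0, 0, 0, 0, 0, 0],
    [15, 0, 0, 0, 0, 0, 0],
    [15, 0, 0, 0, 0, 0, 0],
    [15, 0, 0, 0, 0, 0, 0],
    [15, 0, 0, 0, 0, 0, 0],
  ],
  force=70,
)

```text
time: 31.1
tool_pos: [442.8, 371.4, 1.7]
tcp_rot: [179.9, -0.1, 103.7]
ft_force: [-0.2, 0.6, -2.5]
finger_gap: 29.1
```

Request:
servo_tool(
  motion=[
    [15, 0, 0, -15, 0, 0, 0],
    [15, 0, 0, -35, 0, 0, 0],
    [15, 0, 0, -40, 0, 0, 0],
    [15, 0, 0, -40, 0, 0, 0],
    [15, 0, 0, 0, 0, 0, 0],
  ],
)

```text
time: 31.6
tool_pos: [441.0, 370.2, 138.3]
tcp_rot: [-179.9, -0.0, 103.7]
ft_force: [1.4, 0.9, -0.9]
finger_gap: 29.0
```

```bash
python3 -c "
from h import *
y=np.radians(-9.7)
b=np.array([637,-8.3])+(-15)*np.array([np.cos(y),np.sin(y)]);print(b)
go(*b,130,80.3)
"
```

```text
[622.21444796  -5.77265931]
t 31.6 gap 29.0 pos [441.  370.2 138.3] [-179.9   -0.   103.7] F [ 1.4  0.9 -0.9]
turn [-0.001  0.     0.408] deg 23.4 shift [-340.   242.     8.3]
```

Request:
servo_tool(
  motion=[
    [15, 0, 0, 0, 0, 0, 0.136],
    [15, 0, 0, 0, 0, 0, 0.136],
    [15, 0, 0, 0, 0, 0, 0.136],
    [15, -25, 18, 0, 0, 0, 0],
    [15, -38, 27, 0, 0, 0, 0],
    [15, -38, 27, 0, 0, 0, 0],
    [15, -38, 27, 0, 0, 0, 0],
    [15, -38, 27, 0, 0, 0, 0],
    [15, -38, 27, 0, 0, 0, 0],
    [15, -38, 27, 0, 0, 0, 0],
  ],
)

```text
time: 32.6
tool_pos: [572.7, 85.5, 143.9]
tcp_rot: [179.8, -0.4, 79.9]
ft_force: [0.8, 0.2, -1.7]
finger_gap: 28.9
```

Request:
servo_tool(
  motion=[
    [15, -38, 27, 0, 0, 0, 0],
    [15, -33, 24, 0, 0, 0, 0],
    [15, -10, 7, 0, 0, 0, 0],
    [15, 0, 0, 0, 0, 0, 0],
  ],
)

```text
time: 33.0
tool_pos: [617.3, -14.8, 144.2]
tcp_rot: [179.8, -0.3, 79.5]
ft_force: [-0.1, 1.1, -1.8]
finger_gap: 29.0
```

```bash
python3 -c "
from h import *
go(622.2,-5.8,70,80.3)
"
```

```text
t 33.0 gap 29.0 pos [617.3 -14.8 144.2] [179.8  -0.3  79.5] F [-0.1  1.1 -1.8]
turn [ 0.003 -0.005 -0.014] deg 0.9 shift [ 9.7  3.3 74.2]
```

Request:
servo_tool(
  motion=[
    [15, 5, 2, 20, 0.003, -0.005, -0.014],
    [15, 4, 1, 30, 0, 0, 0],
    [15, 0, 0, 22, 0, 0, 0],
    [15, 0, 0, 0, 0, 0, 0],
    [15, 0, 0, 0, 0, 0, 0],
  ],
)

```text
time: 33.5
tool_pos: [619.1, 2.5, 66.1]
tcp_rot: [-179.8, -0.1, 80.8]
ft_force: [0.2, -0.3, -1.8]
finger_gap: 29.2
```

```bash
python3 -c "
from h import *
go(622.2,-5.8,7,80.3)
s=snapshot('side');crop(s,245,145,110,85,7,'r1')
"
```

```text
t 33.5 gap 29.2 pos [619.1   2.5  66.1] [-1.798e+02 -1.000e-01  8.080e+01] F [ 0.2 -0.3 -1.8]
turn [-0.004 -0.001  0.008] deg 0.5 shift [-7.6  4.5 59.1]
```

View pics/r1.png

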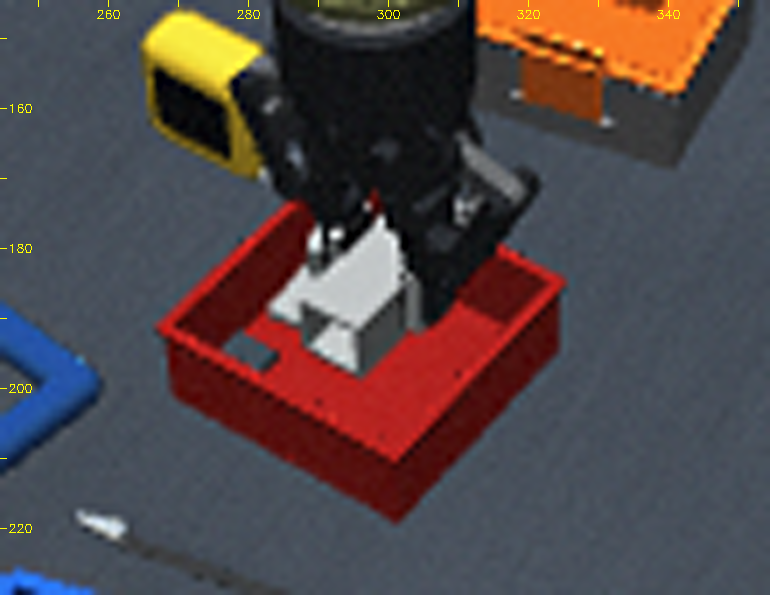

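Request:
servo_tool(
  motion=[
    [15, -7, 3, 0, -0.004, 0, 0.008],
    [15, 0, 0, 15, 0, 0, 0],
    [15, 0, 0, 15, 0, 0, 0],
    [15, 0, 0, 14, 0, 0, 0],
    [15, 0, 0, 9, 0, 0, 0],
    [15, 0, 0, 3, 0, 0, 0],
    [15, 0, 0, 0, 0, 0, 0],
  ],
)

```text
time: 34.25
tool_pos: [622.3, -4.9, 7.5]
tcp_rot: [179.8, -0.1, 80.3]
ft_force: [0.2, 0.4, -2.7]
finger_gap: 29.3
```

```bash
python3 -c "
from h import *
go(622.2,-5.8,6,80.3)
"
```

```text
t 34.2 gap 29.3 pos [622.3  -4.9   7.5] [ 1.798e+02 -1.000e-01  8.030e+01] F [ 0.2  0.4 -2.7]
turn [ 0.004 -0.002  0.001] deg 0.2 shift [-0.9  0.   1.5]
```

Request:
servo_tool(
  motion=[
    [42, 0, 0, 1, 0, 0, 0],
    [42, 0, 0, 0, 0, 0, 0],
    [42, 0, 0, 0, 0, 0, 0],
    [42, 0, 0, -15, 0, 0, 0],
    [42, 0, 0, -35, 0, 0, 0],
    [42, 0, 0, -40, 0, 0, 0],
    [42, 0, 0, -40, 0, 0, 0],
    [42, 0, -30, -20, 0, 0, 0],
    [42, 0, -40, 0, 0, 0, 0],
    [42, 0, -40, 0, 0, 0, 0],
  ],
)

```text
time: 35.25
tool_pos: [517.5, 12.7, 174.5]
tcp_rot: [178.8, -0.2, 80.3]
ft_force: [0.4, -0.1, -0.5]
finger_gap: 42.0
```

Request:
servo_tool(
  motion=[
    [42, 0, -40, 0, 0, 0, 0],
    [42, 0, -40, 0, 0, 0, 0],
    [42, 0, 0, 0, 0, 0, 0],
    [42, 0, 0, 0, 0, 0, 0],
  ],
)

```text
time: 35.65
tool_pos: [434.1, 27.5, 179.6]
tcp_rot: [178.2, -0.3, 80.3]
ft_force: [0.7, -0.6, 0.4]
finger_gap: 42.2
```

```bash
python3 -c "
from h import *
print(sense())
s=snapshot('side');t=snapshot('top')
a=cv2.resize(s[70:350,190:390],None,fx=2,fy=2,interpolation=cv2.INTER_CUBIC);b=cv2.resize(t[130:270,120:525],(400,138*1),interpolation=cv2.INTER_CUBIC)
b=cv2.copyMakeBorder(b,0,560-138,0,0,cv2.BORDER_CONSTANT);b[150:150+400]=cv2.resize(t[135:265,190:320],(400,400),interpolation=cv2.INTER_CUBIC)
cv2.imwrite('pics/end.png',np.hstack([a,b]))"
```

```text
{'time': 35.65, 'joint_pos': array([-3.18164801e+00, -1.94602352e+01,  1.15751141e+02,  5.05947378e-02,
        8.18977919e+01,  6.48285470e+00]), 'qd': array([ 0.41653763, -3.98010123,  2.62192001,  0.09208083,  1.8376412 ,
        0.11529153]), 'joint_efforts': array([ 2.21841652e-01, -3.18871808e+01, -4.77287149e+01,  2.76104116e-02,
        4.44869057e-02,  1.72538823e-02]), 'tool_pos': array([434.07537094,  27.46934008, 179.62809216]), 'tcp_rot': array([178.2059494 ,  -0.25444166,  80.33314219]), 'ft_force': array([ 0.73832351, -0.58051737,  0.42209047]), 'wrist_torque': array([ 0.03762693, -0.03263661,  0.0502196 ]), 'finger_gap': 42.21639254296808}
```

View pics/end.png

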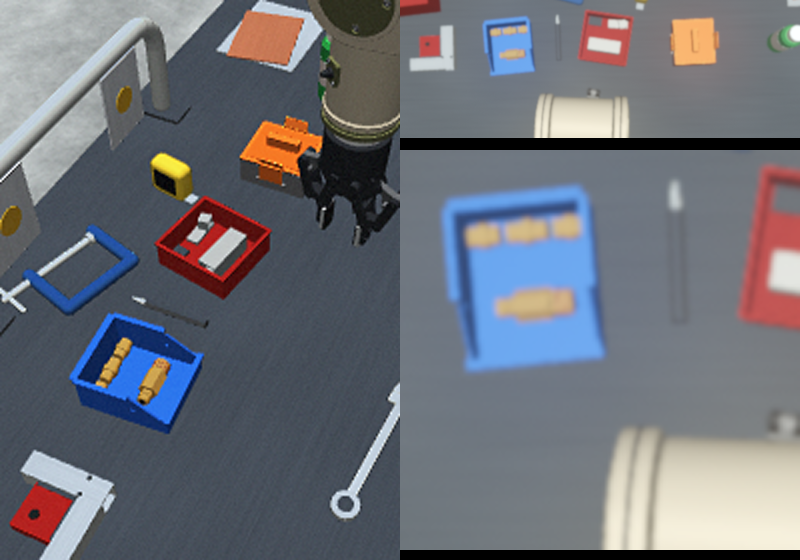

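Both pictures show everything in place: the coupling lies flat in the blue bin, the offcut is in the red tray, the lid is on the tub, and the can and the corner haven't moved. The gripper is clear of everything, so I'm handing in.

```bash
python3 -c "
from bench import *
print(hand_in())"
```

```text
the job is handed in; nothing more can be done
None
```

The job is handed in at about 36 s of the 131 s allowed. Nothing failed on the way, but `hand_in()` gives no verdict, so what follows rests on my own checks.

- **Nuts:** both went into the grey tub side by side, and I saw them in the side picture just before the lid went on.
- **Lid:** it was pressed on with a peak of about 47 N downward and 26 N sideways. The tool height then put its underside about 39 mm above the tub's. A picture after release shows it flat on the rim under both clips.
- **Coupling and offcut:** the last pictures show the coupling lying flat in the blue bin and the offcut lying in the red tray.
- **Can and tacked corner:** neither was touched and both look in place in the last pictures. I judged that by eye and did not measure it.

The two cameras disagreed by about 2 mm on the tub's position and by 1 to 3 degrees on its angle. I placed the lid between the two readings and it went in.

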